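Show a die wear plate to the inspection camera

ROBOT

A 6-joint arm with a two-finger parallel gripper is mounted at the origin on the work surface. World frame = base frame: x ahead of the robot, y to its left, z up, the work surface at z = 0. Lengths are in m, angles in rad, forces in N, time in s.
With the tool pointing down it reaches from about 0.3 to 0.875 m from the base axis. Payload 6.4 kg.
Tool frame: the origin (TCP) lies between the finger pads; the fingertips stand 22 mm ahead of it and the grasp point (between the pads) lies 3 mm ahead of it; z points along the fingers, y is the line along which they close (so a half turn about z gives the same grasp; the last joint's range is limited). The gripper opens to 85 mm and grips with 20 to 120 N. Pads are 22 mm wide; open, the fingers measure 114 mm over their backs; the gripper's body (76 mm by 85 mm) begins 54 mm behind the grasp point. The pads swing forward as they close: fully open they stand 13 mm farther back than shut.
Start: joints at [1.112, 0.181, 1.607, -0, 1.354, -0.206], TCP at [0.144, 0.557, 0.253] pointing down, gripper open.
Joint ranges: [-2.99, 2.99], [-0.89, 2.07], [0.3, 2.58], [-1.14, 4.28], [0, 2.63], [-3.12, 3.12]. Speed limits (rad/s): [2.57, 2.57, 3.01, 3.14, 3.14, 3.14].

INTERFACE

Orientations are given as a unit quaternion [w, x, y, z].
In Python, from bench import ctrl, imaging, workorder gives the robot as it stands.
- The arm moves only by the shell command python3 -m pendant 'ROWS' [OPENING]. ROWS is JSON, a list of rows, each a list of 4 numbers: the shift along the tool's x, y, z in cm, then the turn about the tool's z in degrees. In form: [[dx, dy, dz, roll], ...]. A call has 1 to 12 rows; each row is the pose to reach, as a shift and turn from the pose commanded when the call began, along the tool's axes at that moment; what a row does not reach only later rows make up. A row lasts 1/12 s, in which the tool goes at most 41.7 mm and 7.16 degrees, less where a joint would pass 70% of its speed; a pose out of reach is approached as far as the arm can. A call with a gripper value outside its range is refused whole. OPENING is the opening, from 0 (shut) to 1 (fully open), set as the call begins (- or left out, the last holds). The fingers move at their own pace and stop on an object; the grip force is fixed at half the most. Time passes only in rows, so rows that repeat a pose let the fingers close. It gives the time, the measured TCP pose, the force, the opening and the grip force at its end, in the units of the state.
- ctrl.get_obs(): the state, without advancing time (a new reading comes with each control period).
- imaging.camera(name): name is "scene" or "top" or "wrist"; returns the picture (384x512x3 uint8, red, green, blue); there is no depth.
- imaging.camera_info(name): a dict with "K" (3x3 intrinsics, pixels), "k1" (the pictures are not rectified: a ray, as slopes to the right and down, at radius r is drawn at 1 + k1 r^2 times it, then the intrinsics apply), "T" (4x4, takes a point from camera to world coordinates); the wrist camera has in their place "tool_from_camera" (4x4, takes a point from camera to tool coordinates, whose origin is the TCP and whose axes are the flange's). Camera axes: x right, y up, looking along -z (the intrinsics and any distortion apply to the point x, -y, -z); pixel columns grow to the right and rows downward; lengths in m; the calibration is good to about 2 mm. A picture is of the moment at which its call begins: read the wrist's pose just before it. camera_info takes no time and is no camera call.
- workorder.hand_in(): hands the job in; it is judged then, once.
The state is a dict: "time_s": time; "q": joint angles; "dq": joint speeds; "joint_efforts": joint torques, N m; "eef_pos": TCP position; "eef_rot": TCP orientation; "wrist_force": force on the tool from outside, world axes, zero at the start; "torque": the same for the moment, N m; "opening": opening from 0.0 (shut) to 1.0 (fully open); "grasp_force": force on a finger pad.
Only numpy, scipy, OpenCV 4.12 (cv2) and the standard library are available. Lean on these libraries where they do the work, as an engineer would, in place of code of your own. Each camera call takes 0.05 s, during which the arm holds its last target. There are 200 camera calls.

TASK

Draw the biggest of the four bronze wear plates (the one both tall and wide) straight up out of the slotted rack by its top edge and hold it up in the air to the inspection camera: plugged face squarely towards the tilted lens, the middle of that face on the lens axis and 150 mm in front of the lens, top edge uppermost and level. The job finishes with the gripper still holding the plate there, motionless and touching nothing else, so do not put it down or let go. Leave the other plates standing in their slots, do not bump the camera or its stand, and leave the other parts on the bench where they are.

Things in the scene. Friction and masses are not known exactly. Their poses are not given: they have to be found in the camera images.
- big_plate: the biggest bronze wear plate, 10 mm thick (x), 75 mm wide (y), 100 mm tall (z), about 0.65 kg, with dark round graphite plugs on one broad face (+x) and the other face plain but for two screw holes; stands in a rack slot; origin: centre of its underside, x towards its plugged face, y across its width, z up
- big_plate_face (a point): centre of the big plate's plugged face (5 mm in front of the plate's mid-plane, 50 mm above its underside); axes as the plate's
- narrow_plate: narrow bronze wear plate 10 x 48 x 100 mm, to be left alone; stands in a rack slot; origin: centre of its underside, x towards its plugged face, y across its width, z up
- low_plate: low bronze wear plate 10 x 75 x 70 mm, to be left alone; stands in a rack slot; origin: centre of its underside, x towards its plugged face, y across its width, z up
- small_plate: small bronze wear plate 10 x 48 x 70 mm, to be left alone; stands in a rack slot; origin: centre of its underside, x towards its plugged face, y across its width, z up
- rack: slotted rack fixed to the bench: base 212 (x) x 84 (y) x 8 mm, two black comb bars along x (y = -16, +16 mm, 12 mm thick), tops 50 mm above the bench. Four 13 mm slots across them at x = -78, -26, 26, 78 mm hold one plate each, in any order, undersides 8 mm above the bench (42 mm deep in the slot), all plugged faces to the rack's +x. Origin: centre of the base's underside
- lens (a point): middle of the lens's front rim on the inspection camera, inside a 72 mm black ring light. Lens looks along -x of this frame, y is level, z up: a plate shown squarely with its plugged face to the lens has its axes parallel to these. Looks down by 12 to 32 degrees, 0.21 to 0.30 m above the bench. The 50 mm camera body reaches 119 mm back from here, in a 72 mm wide fork
- stand: camera stand fixed to the bench: base plate 200 (x) x 130 (y) x 12 mm with an upright 25 mm column, 412 mm tall, at x = 140 mm; the camera is carried on the column and looks towards the stand's -x, its lens roughly above the origin. Origin: on the bench, at the middle of the base plate's front edge; z up
- eye_bolt: steel lifting eye bolt lying flat, ring 65 mm across, 18 mm high, shank along -x reaching 70 mm from the centre, origin under the ring's centre; leave alone
- locating_ring: dark steel locating ring lying flat, 96 mm across with a 48 mm bore, 16 mm high, origin under its centre; leave alone
- bushing: steel flanged bushing standing on its 52 mm flange, 45 mm high, origin under its centre; leave alone
- spring_pin: steel spring guide pin standing on a 60 mm round plastic washer, 91 mm high, origin under its centre; leave alone
- hex_key: dark steel hexagon key lying flat, long leg 135 mm along x, short leg 35 mm to +y at its +x end, 8 mm thick, origin on the bench under the long leg's middle; leave alone
Mind the look-alikes: they are no part of the job. What is shaped like the big_plate but green or red is not meant. Leave any green look-alike of the rack alone.

How it is judged:
By the outcome, as a careful person would: the job done as asked, in the order asked, and still so for the second after the job is handed in, while the arm keeps its last pose, push and grip.
It also fails if it takes over 38 s, if anything falls off the work surface, if the arm or the gripper's body presses on something with over 40 N, if the wrist force passes 120 N, or if a joint passes its speed limit or range.

## Working session

There is one attempt and no reset: what is moved stays moved. The work goes in short steps, Python scripts to look and compute and a shell command to move; the robot and the scene stay as the last step left them, time stands still between calls to the robot, and variables do not carry over. Pictures are saved under pics/ and viewed, at most 10 in all, crops included, and the job is handed in when it is done.

```bash
ls; mkdir -p pics
python3 - <<'E'
from bench import ctrl, imaging
import cv2, numpy as np
for n in ("scene","top"):
    im=imaging.camera(n); cv2.imwrite(f"pics/{n}0.png",im[:,:,::-1])
for n in ("scene","top","wrist"): print(n,imaging.camera_info(n))
o=ctrl.get_obs(); print(o)
E
```

```text
pics
scene {'K': array([[357.79464423,   0.        , 247.13673059],
       [  0.        , 357.79464423, 197.60581327],
       [  0.        ,   0.        ,   1.        ]]), 'k1': -0.06515057709041136, 'T': array([[ 0.6003311 , -0.53046379,  0.59850709,  1.17091351],
       [ 0.79944764,  0.37740982, -0.46738132, -0.46794293],
       [ 0.02204642,  0.75905862,  0.65064888,  0.83673914],
       [ 0.        ,  0.        ,  0.        ,  1.        ]])}
top {'K': array([[369.84121339,   0.        , 259.31095967],
       [  0.        , 369.84121339, 188.77333042],
       [  0.        ,   0.        ,   1.        ]]), 'k1': -0.08609466456482714, 'T': array([[-0.00983037,  0.99293895, -0.11821843,  0.43467659],
       [-0.99955437, -0.01308991, -0.02682744, -0.00905657],
       [-0.02818548,  0.11790202,  0.99262515,  1.15692111],
       [ 0.        ,  0.        ,  0.        ,  1.        ]])}
wrist {'K': array([[285.76257435,   0.        , 254.61297684],
       [  0.        , 285.76257435, 191.42243985],
       [  0.        ,   0.        ,   1.        ]]), 'k1': -0.0485053659564777, 'tool_from_
[... 339 characters left out ...]
000e+00]])}
{'time_s': 0.1, 'q': array([ 1.11170139e+00,  1.81491337e-01,  1.60792865e+00,  2.99645954e-05,
        1.35378769e+00, -2.06311653e-01]), 'dq': array([-0.00088847, -0.00162084, -0.00254573,  0.00104131,  0.00200234,
       -0.00022504]), 'joint_efforts': array([-4.69025381e-04, -4.45882094e+01, -3.52236307e+01, -3.87014243e-04,
        4.19065953e-03, -2.67651996e-05]), 'eef_pos': array([0.14357632, 0.55630262, 0.25245041]), 'eef_rot': array([-2.77558891e-04,  1.26058566e-01,  9.92022472e-01, -7.58452627e-04]), 'wrist_force': array([ 0.29235376,  0.54581968, -0.08816451]), 'torque': array([-0.02378853, -0.0183373 ,  0.05205143]), 'grasp_force': 0.0, 'opening': 1.006449858098729}
```

View pics/scene0.png

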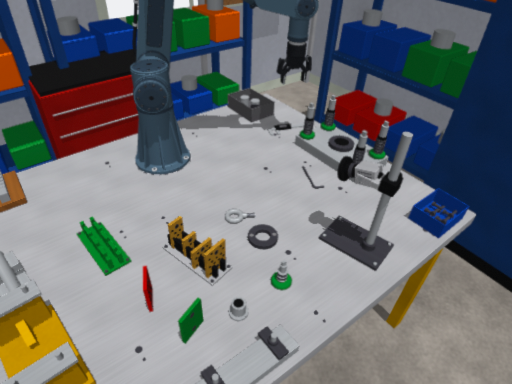

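View pics/top0.png

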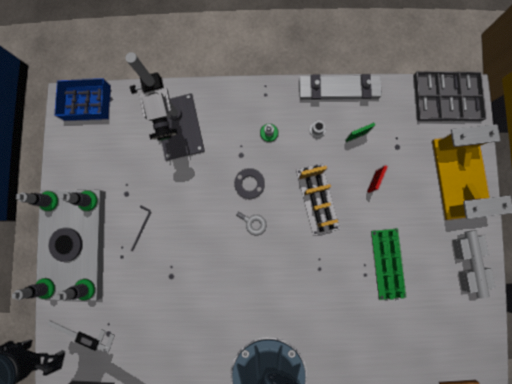

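Scene and top show the rack (top ~(318,198)), stand (~(183,127)) and camera lens pointing towards the robot side. I'll enlarge both.

```bash
cat > h.py <<'E'
import numpy as np, cv2
from bench import ctrl, imaging
from scipy.spatial.transform import Rotation as R
def cam(n):
    i=imaging.camera_info(n)
    if 'T' in i: return i['K'],i['k1'],i['T']
    o=ctrl.get_obs(); T=np.eye(4); q=o['eef_rot']; T[:3,:3]=R.from_quat(q,scalar_first=True).as_matrix(); T[:3,3]=o['eef_pos']
    return i['K'],i['k1'],T@i['tool_from_camera']
def ray(c,p):
    K,k,T=c; d=np.array([(p[0]-K[0,2])/K[0,0],(p[1]-K[1,2])/K[1,1]]); s=d.copy()
    for _ in range(20): s=d/(1+k*(s@s))
    v=T[:3,:3]@[s[0],-s[1],-1]; return T[:3,3],v/np.linalg.norm(v)
def onz(c,p,z):
    o,v=ray(c,p); return o+v*(z-o[2])/v[2]
def tri(ca,pa,cb,pb):
    o1,v1=ray(ca,pa);o2,v2=ray(cb,pb)
    s=np.linalg.lstsq(np.c_[v1,-v2],o2-o1,rcond=None)[0]; a=o1+s[0]*v1;b=o2+s[1]*v2
    return (a+b)/2,np.linalg.norm(a-b)
def proj(c,P):
    K,k,T=c; X=T[:3,:3].T@(np.asarray(P)-T[:3,3]); s=np.array([X[0],-X[1]])/-X[2]; s=s*(1+k*(s@s)); return K[:2,:2]@s+K[:2,2]
E
python3 - <<'E'
import cv2,numpy as np
s=cv2.imread('pics/scene0.png');t=cv2.imread('pics/top0.png')
def c(im,x,y,w,h,k): return cv2.resize(im[y:y+h,x:x+w],None,fx=k,fy=k,interpolation=cv2.INTER_CUBIC)
a=np.hstack([c(s,155,205,80,80,5),c(s,315,125,100,75,4)[:300].copy() if 0 else cv2.resize(c(s,315,125,100,145,4),(400,580))[:400]])
cv2.imwrite('pics/c1.png',a)
b=np.hstack([c(t,285,155,75,80,5),c(t,120,85,90,80,5)[:, :420]])
cv2.imwrite('pics/c2.png',b); print(a.shape,b.shape)
E
```

```text
(400, 800, 3) (400, 795, 3)
```

View pics/c1.png

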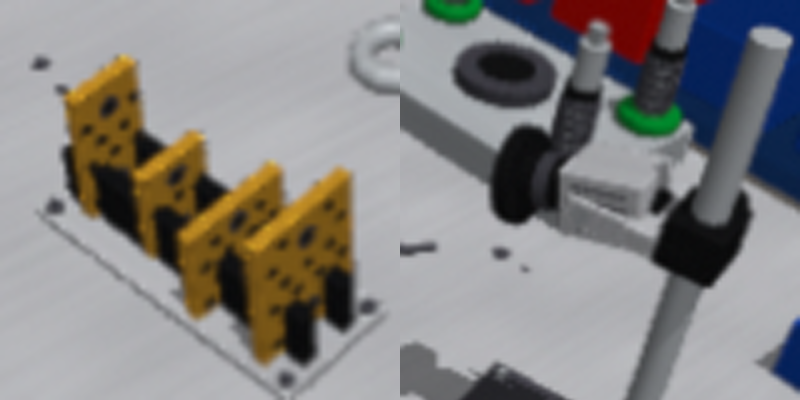

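View pics/c2.png

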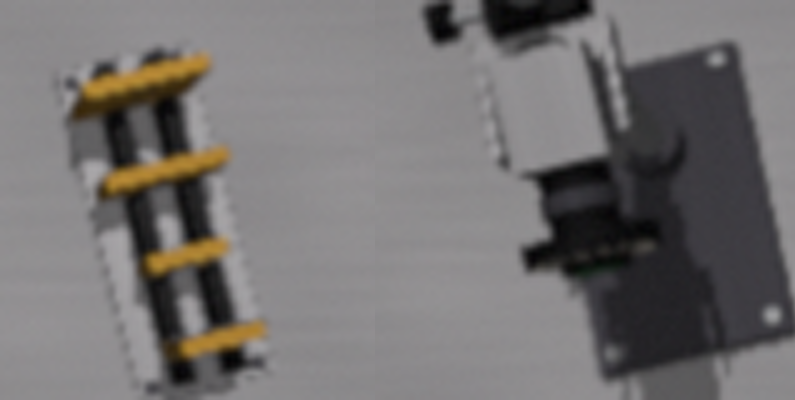

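The crops show the big plate is the rack's +x end plate (tall and wide; scene crop right, top crop upper, ends at top pixels ≈(301,176) and (327,167)). The lens ring is at scene ≈(346,169), top ≈(163,135).

```bash
python3 -m pendant --help 2>&1 | head -20
python3 - <<'E'
from h import *
s,t=cam('scene'),cam('top')
C=lambda x,y:(285+x/5,155+y/5)
D=lambda x,y:(120+(x-375)/5,85+y/5)
S=lambda x,y:(155+x/5,205+y/5)
S2=lambda x,y:(315+(x-400)/4,125+y/4)
np.set_printoptions(precision=3,suppress=True)
for n,p in dict(bigL=(80,90),bigR=(208,60)).items(): print(n,onz(t,C(*p),.108))
for n,p in dict(bigL=(252,240),bigR=(345,170)).items(): print('sc',n,onz(s,S(*p),.108))
for n,p in dict(p2L=(105,185),p2R=(228,155),p4L=(178,352),p4R=(265,328)).items(): print(n,onz(t,C(*p),.09))
for n,p in dict(c1=(735,45),c2=(790,330),c3=(605,378)).items(): print('base',n,onz(t,D(*p),.012))
print('ring',tri(s,S2(520,175),t,D(590,252)))
print('coltop',tri(s,S2(770,38),t,(133,60)))
print('bodyclamp', tri(s,S2(705,235),t,D(530,0)))
E
```

```text
invalid input: not JSON, or not a number
bigL [ 0.604 -0.101  0.108]
bigR [ 0.62  -0.175  0.108]
sc bigL [ 0.617 -0.17   0.108]
sc bigR [ 0.604 -0.102  0.108]
p2L [ 0.551 -0.115  0.09 ]
p2R [ 0.567 -0.187  0.09 ]
p4L [ 0.454 -0.155  0.09 ]
p4R [ 0.467 -0.205  0.09 ]
base c1 [0.885 0.239 0.012]
base c2 [0.694 0.2   0.012]
base c3 [0.665 0.319 0.012]
ring (array([0.685, 0.263, 0.243]), np.float64(0.001066574116286816))
coltop (array([0.815, 0.288, 0.41 ]), np.float64(0.00632317082346301))
bodyclamp (array([0.817, 0.294, 0.259]), np.float64(0.0013749726578619413))
```

```bash
python3 -m pendant '[[0,0,-8,0],[0,0,-16,0],[-38,-25,-17,-26],[-38,-25,-17,-26],[-38,-25,-17,-26],[-38,-25,-17,-26],[-38,-25,-17,-26],[-38,-25,-17,-26],[-38,-25,-17,-26],[-38,-25,-17,-26],[-38,-25,-17,-26],[-38,-25,-17,-26]]' ; python3 -m pendant '[[0,0,0,0],[0,0,0,0],[0,0,0,0],[0,0,0,0]]'
python3 - <<'E'
from h import *
c=cam('wrist'); im=imaging.camera('wrist'); cv2.imwrite('pics/w1.png',im[:,:,::-1]); np.save('w1c.npy',np.array(c,dtype=object),allow_pickle=True)
p=proj(c,(.685,.263,.243)); print(p, ctrl.get_obs()['eef_pos'],ctrl.get_obs()['q'])
E
```

```text
time_s: 1.1
eef_pos: [0.4122, 0.2597, 0.4128]
eef_rot: [-0.0, -0.1, 0.995, 0.0]
wrist_force: [0.1, 0.8, 0.6]
opening: 1.002
grasp_force: 0.0
time_s: 1.43
eef_pos: [0.4105, 0.2623, 0.412]
eef_rot: [-0.001, -0.101, 0.995, 0.0]
wrist_force: [-0.5, 0.3, -0.1]
opening: 0.998
grasp_force: 0.0
[214.67089942 366.2383362 ] [0.41036739 0.26248724 0.41212421] [ 3.24616725e-01 -1.07695135e-01  1.59065614e+00  3.16075962e-04
  1.65951317e+00 -1.44931336e+00]
```

```bash
python3 -m pendant '[[-3,-1,-2,0],[-6,-2,-4,0],[-6,-2,-4,0],[-6,-2,-4,0],[-6,-2,-4,0],[-6,-2,-4,0]]'
python3 - <<'E'
from h import *
c=cam('wrist'); im=imaging.camera('wrist'); cv2.imwrite('pics/w1.png',im[:,:,::-1]); np.save('w1c.npy',np.array(c,dtype=object),allow_pickle=True)
p=proj(c,(.685,.263,.243)); print(p, ctrl.get_obs()['eef_pos'],ctrl.get_obs()['eef_rot'])
x,y=int(p[0]),int(p[1]); x0=x-80;y0=min(y-60,384-120)
cv2.imwrite('pics/w1c.png',cv2.resize(im[y0:y0+120,x0:x0+160,::-1],None,fx=5,fy=5,interpolation=cv2.INTER_CUBIC)); print(x0,y0)
E
```

```text
time_s: 1.98
eef_pos: [0.4729, 0.2547, 0.4518]
eef_rot: [-0.001, -0.101, 0.995, -0.0]
wrist_force: [-0.2, 0.0, 0.3]
opening: 1.002
grasp_force: 0.0
[230.00394728 311.8400708 ] [0.47291634 0.25451534 0.45195128] [-5.81084742e-04 -1.01137456e-01  9.94872291e-01 -3.27952151e-05]
150 251
```

View pics/w1c.png

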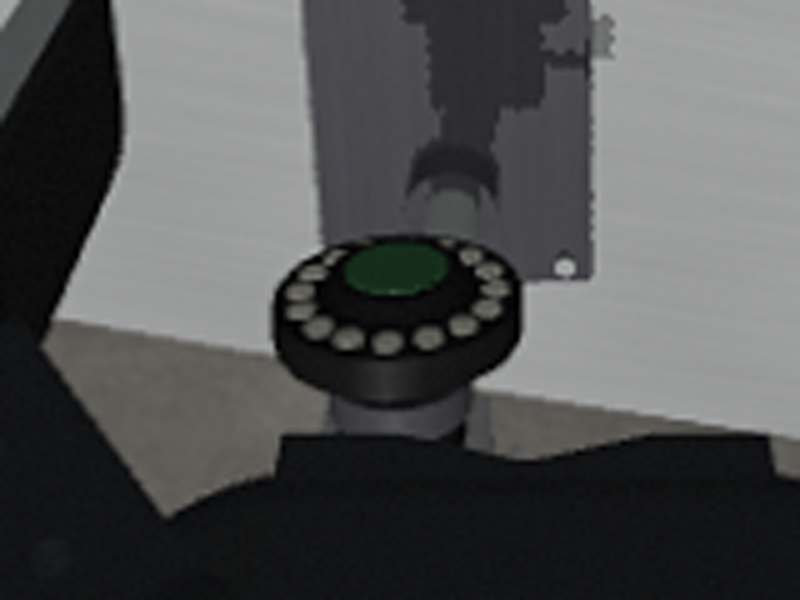

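The picture shows the ring light head-on from above. The LEDs circle crop (395,295), the green lens is at about (395,267), and both are visible at full image ≈(229,306).

```bash
python3 -m pendant '[[-1,-4,-1,0],[-2,-8,-2,0],[-2,-8,-2,0],[-2,-8,-2,0],[-2,-8,-2,0],[-2,-8,-2,0]]'
cat > ring.py <<'E'
from h import *
from scipy.optimize import least_squares
def leds(im,c,guess):
    p=proj(c,guess); x0,y0=int(p[0])-45,int(p[1])-45; k=4
    g=cv2.resize(im[y0:y0+90,x0:x0+90],None,fx=k,fy=k,interpolation=cv2.INTER_CUBIC).astype(int)
    toimg=lambda q:((q+.5)/k-.5)+[x0,y0]
    gm=((g[:,:,1]-g[:,:,0]>18)&(g[:,:,1]-g[:,:,2]>8)).astype(np.uint8)
    n,l,st,ce=cv2.connectedComponentsWithStats(gm); i=1+np.argmax(st[1:,4]); 
    cn=cv2.findContours((l==i).astype(np.uint8),0,1)[0][0]; e=cv2.fitEllipse(cn); green=toimg(np.array(e[0]))
    m=((g.min(2)>75)&(g.max(2)-g.min(2)<45)).astype(np.uint8)
    n,l,st,ce=cv2.connectedComponentsWithStats(m)
    L=[toimg(ce[j]) for j in range(1,n) if 60<st[j,4]<700]
    A=[st[j,4] for j in range(1,n) if 60<st[j,4]<700]
    return np.array(L),A,green,toimg(cn[:,0,:].astype(float)),st[i,4]
E
python3 - <<'E'
from ring import *
c=cam('wrist'); im=imaging.camera('wrist'); cv2.imwrite('pics/w2.png',im[:,:,::-1]); np.save('w2c.npy',np.array(c,dtype=object),allow_pickle=True)
np.set_printoptions(precision=1,suppress=True)
for f in ('w1','w2'):
    im=cv2.imread(f'pics/{f}.png')[:,:,::-1]; c=np.load(f+'c.npy',allow_pickle=True)
    L,A,g,cn,a=leds(im,c,(.685,.263,.243)); print(f,g,a,len(L)); print(np.c_[L,A].T)
E
```

```text
time_s: 2.53
eef_pos: [0.5089, 0.1804, 0.4722]
eef_rot: [-0.0, -0.101, 0.995, 0.0]
wrist_force: [0.0, 0.2, 0.2]
opening: 1.001
grasp_force: 0.0
w1 [228.7 304.4] 33604 16
[[234.3 259.9 216.  243.6 212.1 248.  209.6 247.  209.7 213.3 242.1 235.2
  219.3 227.  228.4 244.3]
 [268.4 267.1 302.  301.9 305.2 306.7 309.1 312.3 313.  316.2 315.9 318.2
  318.5 319.3 335.2 339. ]
 [102.   73.   65.  124.  156.  317.  165.  183.  159.  179.  186.  200.
  190.  203.  213.   63. ]]
w2 [284.2 283.3] 30437 17
[[295.4 295.3 284.7 263.  263.6 274.2 262.  269.7 302.5 266.2 266.1 299.7
  271.7 293.9 278.1 286.2 284.7]
 [246.2 253.7 261.2 267.4 276.3 277.2 282.6 282.3 287.5 285.1 289.5 293.3
  293.9 295.4 295.8 296.2 313.4]
 [208.  257.   80.   62.   71.  219.   98.  100.  453.  127.  287.  172.
  152.  174.  164.  185.  438. ]]
```

Run:
```python
from ring import *
np.set_printoptions(precision=4,suppress=True)
V=[]
for f in ('w1','w2'):
    im=cv2.imread(f'pics/{f}.png')[:,:,::-1]; c=np.load(f+'c.npy',allow_pickle=True)
    L,A,g,cn,a=leds(im,c,(.685,.263,.243)); 
    p0=np.array([229,304.4]) if f=='w1' else np.array([284.2,280.])
    # green disc
    i=im.astype(int); d=(i[:,:,1]-i[:,:,0]>15)&(i[:,:,1]-i[:,:,2]>3)
    n,l,st,ce=cv2.connectedComponentsWithStats(d.astype(np.uint8))
    k=min(range(1,n),key=lambda j:np.hypot(*(ce[j]-p0))+ (1e3 if st[j,4]<60 else 0)); print(f,'green',st[k],ce[k])
    V.append((c,L,ce[k]))
G,e=tri(V[0][0],V[0][2],V[1][0],V[1][2]); print('green xyz',G,e)
def ax(y,p): return np.array([np.cos(p)*np.cos(y),np.cos(p)*np.sin(y),np.sin(p)])
def res(x):
    n=ax(x[3],x[4]);out=[]
    for c,L,_ in V:
        for q in L:
            o,v=ray(c,q); P=o+v*(n@(x[:3]-o))/(n@v); out.append((np.linalg.norm(P-x[:3])-x[5])*1e3)
    return np.array(out)
for th in (.25,.45):
    r=least_squares(res,np.r_[G,.2,th,.025],loss='cauchy',f_scale=.7,x_scale=[.01]*3+[.1,.1,.01])
    x=r.x; print(x[:3],np.degrees(x[3:5]),x[5],r.cost,'inl',(abs(res(x))<1.5).sum(), 'rms',res(x)[abs(res(x))<1.5].std()); n=ax(x[3],x[4]); d=G-x[:3]; print('green rel: along',d@n,'off',np.linalg.norm(d-(d@n)*n))
```

```text
w1 green [219 300  20  10 165] [228.7394 304.4182]
w2 green [275 279  19   9 139] [284.0791 283.259 ]
green xyz [0.6733 0.259  0.2419] 0.0001514356408626218
[1.4516 0.7797 0.851 ] [-20.0252 -71.0551] 1.2230645101110893 7.888609052210118e-25 inl 33 rms 3.806284748324303e-14
green rel: along 0.3965621565128749 off 1.0443777185856873
[0.6804 0.2664 0.2575] [-14.3854 -15.2726] 0.03255958424575293 34.66451224629258 inl 10 rms 0.3508431450275516
green rel: along -0.0007678301252188246 off 0.01866905214419445
```

```bash
cat > fit.py <<'E'
from ring import *
np.set_printoptions(precision=4,suppress=True)
V=[]
W=[('w1',(228.7394,304.4182)),('w2',(284.0791,283.259))]
def ax(y,p): return np.array([np.cos(p)*np.cos(y),np.cos(p)*np.sin(y),np.sin(p)])
G=np.array([.6733,.259,.2419])
for f,g in W:
    im=cv2.imread(f'pics/{f}.png')[:,:,::-1]; c=np.load(f+'c.npy',allow_pickle=True)
    L,A,*_=leds(im,c,(.685,.263,.243)); L=np.array([q for q in L if abs(q[0]-g[0])<26 and -9<q[1]-g[1]<17]); V.append((c,L))
def res(x):
    n=ax(x[3],x[4]);out=[]
    for c,L in V:
        for q in L:
            o,v=ray(c,q); P=o+v*(n@(x[:3]-o))/(n@v); out.append((np.linalg.norm(P-x[:3])-x[5])*1e3)
    return np.array(out)
lo=[.64,.23,.21,-.1,.15,.022];hi=[.72,.29,.28,.5,.65,.034]
for th in (.25,.35,.5):
    r=least_squares(res,np.r_[G+[.007,0,.003],.2,th,.028],bounds=(lo,hi),loss='cauchy',f_scale=.7,x_scale=[.01]*3+[.1,.1,.01])
    x=r.x; n=ax(x[3],x[4]); d=G-x[:3]
    print(x[:3],np.degrees(x[3:5]),x[5],r.cost,len(res(x)),(abs(res(x))<1.5).sum(),'along',d@n,'off',d-(d@n)*n)
    print(res(x))
E
python3 fit.py
```

```text
[0.6788 0.2603 0.2438] [12.4731 11.8512] 0.027517152584017136 5.260014875527338 24 21 along -0.005948643393732855 off [ 0.0002 -0.     -0.0007]
[ 0.7123  0.0496 -0.3869 -0.0249 -0.1852  0.6871  0.4922  0.1314  0.2456
 -0.1112  0.0954 -0.0479 22.3121 10.803   8.9567 -0.2309 -0.8859 -0.0668
 -0.0943  0.019   0.1461 -0.0802 -0.0198 -0.559 ]
[0.6788 0.2603 0.2438] [12.4731 11.8512] 0.02751715549423888 5.260014875639695 24 21 along -0.00594864587372947 off [ 0.0002 -0.     -0.0007]
[ 0.7123  0.0496 -0.3869 -0.0249 -0.1852  0.6871  0.4921  0.1314  0.2456
 -0.1112  0.0954 -0.0479 22.3121 10.803   8.9567 -0.2309 -0.8859 -0.0668
 -0.0943  0.019   0.1461 -0.0802 -0.0198 -0.559 ]
[0.6788 0.2603 0.2438] [12.4731 11.8512] 0.027517150396681383 5.260014875368988 24 21 along -0.005948677342737575 off [ 0.0002 -0.     -0.0007]
[ 0.7123  0.0496 -0.3869 -0.0248 -0.1852  0.6871  0.4922  0.1314  0.2456
 -0.1112  0.0954 -0.0479 22.3121 10.803   8.9567 -0.2309 -0.8859 -0.0668
 -0.0943  0.019   0.1461 -0.0802 -0.0198 -0.559 ]
```

```bash
R='x'; python3 -m pendant '[[-4,-33,17,90],[-4,-33,17,90],[-4,-33,17,90],[-4,-33,17,90],[-4,-33,17,90],[-4,-33,17,90],[-4,-33,17,90],[-4,-33,17,90],[-4,-33,17,90],[-4,-33,17,90],[-4,-33,17,90],[-4,-33,17,90]]' 1; python3 -m pendant '[[0,0,0,90],[0,0,0,90],[0,0,0,90],[0,0,0,90],[0,0,0,90],[0,0,0,90],[0,0,0,90],[0,0,0,90],[0,0,0,90],[0,0,0,90],[0,0,0,90],[0,0,0,90]]'
python3 - <<'E'
from h import *
o=ctrl.get_obs(); print(o['eef_pos'],o['eef_rot'],o['q'])
Rm=R.from_quat(o['eef_rot'],scalar_first=True).as_matrix(); print('yaw',np.degrees(np.arctan2(Rm[1,0],Rm[0,0])))
E
```

```text
time_s: 3.58
eef_pos: [0.6147, -0.1353, 0.3011]
eef_rot: [-0.001, 0.607, 0.795, -0.0]
wrist_force: [-0.2, 0.0, 0.1]
opening: 1.001
grasp_force: 0.0
time_s: 4.58
eef_pos: [0.6149, -0.1343, 0.3022]
eef_rot: [-0.0, 0.986, 0.168, -0.0]
wrist_force: [0.2, 0.3, 0.6]
opening: 1.002
grasp_force: 0.0
[ 0.61491045 -0.13425707  0.30224778] [-2.71335768e-04  9.85721502e-01  1.68383509e-01 -2.02563481e-04] [-4.03349946e-01  2.66061287e-01  1.40592044e+00  2.37846955e-04
  1.47024545e+00  8.29043347e-01]
yaw 19.387698681992187
```

```bash
python3 -m pendant '[[0,0,4,7],[0,0,8,7],[0,0,8,7],[0,0,8,7],[0,0,8,7],[0,0,8,7]]' 1
python3 - <<'E'
from h import *
c=cam('wrist'); im=imaging.camera('wrist'); cv2.imwrite('pics/w3.png',im[:,:,::-1]); np.save('w3c.npy',np.array(c,dtype=object),allow_pickle=True)
print(proj(c,(.611,-.137,.108)))
E
```

```text
time_s: 5.08
eef_pos: [0.6165, -0.1361, 0.2258]
eef_rot: [0.001, 0.994, 0.111, 0.002]
wrist_force: [0.8, 0.5, 0.1]
opening: 1.0
grasp_force: 0.0
[254.82536929 198.52762748]
```

View pics/w3.png

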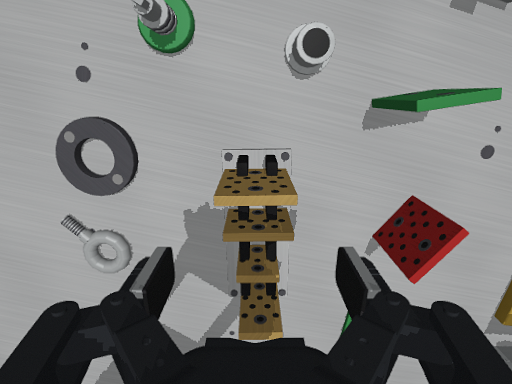

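Wrist view: the big plate's top strip runs from about (214,200) to (298,198), centred between the fingers, with the low plate behind it.

```bash
cat > plate.py <<'E'
from h import *
def corners(f):
    im=cv2.imread(f'pics/{f}.png'); c=np.load(f+'c.npy',allow_pickle=True)
    return im,c
E
python3 - <<'E'
from plate import *
np.set_printoptions(precision=4,suppress=True)
im,c=corners('w3'); hsv=cv2.cvtColor(im,cv2.COLOR_BGR2HSV)
print(hsv[185:212,235].tolist()[::2])
m=((hsv[:,:,0]>8)&(hsv[:,:,0]<30)&(hsv[:,:,1]>90)&(hsv[:,:,2]>170)).astype(np.uint8); m[:185]=0;m[212:]=0
m[:, :205]=0; m[:,305:]=0
n,l,st,ce=cv2.connectedComponentsWithStats(m); k=1+np.argmax(st[1:,4]); print(st[k],ce[k])
cn=cv2.findContours((l==k).astype(np.uint8),0,2)[0][0]; r=cv2.minAreaRect(cn); print(r)
P=np.array([onz(c,q,.108) for q in cv2.boxPoints(r)]); print(P)
ctr=P.mean(0); print(ctr); d=P[np.argsort(P[:,1])]; v=d[2:].mean(0)-d[:2].mean(0); print('width',np.linalg.norm(v),'yaw',np.degrees(np.arctan2(-v[0],v[1])))
o=ctrl.get_obs();Rm=R.from_quat(o['eef_rot'],scalar_first=True).as_matrix(); print('toolyaw',np.degrees(np.arctan2(Rm[1,0],Rm[0,0])),'shift tool cm',100*Rm.T@(ctr+[0,0,-.017]-o['eef_pos']))
E
```

```text
[[20, 142, 106], [20, 142, 106], [19, 143, 91], [113, 60, 17], [19, 126, 75], [19, 142, 106], [20, 132, 168], [20, 131, 168], [20, 131, 170], [21, 131, 168], [20, 132, 170], [102, 10, 124], [19, 154, 73], [15, 46, 22]]
[269 195  28  10 125] [283.56  199.024]
((282.5, 199.5), (9.0, 27.0), 90.0)
[[ 0.617  -0.1485  0.108 ]
 [ 0.6222 -0.1719  0.108 ]
 [ 0.614  -0.1741  0.108 ]
 [ 0.6087 -0.1505  0.108 ]]
[ 0.6155 -0.1612  0.108 ]
width 0.024056019203786725 yaw 12.60007626763352
toolyaw 12.675826629437411 shift tool cm [-0.7     2.38   13.4857]
```

Threshold at 140 instead; then rerun and go.

Run:
```python
from plate import *
np.set_printoptions(precision=4,suppress=True)
im,c=corners('w3'); hsv=cv2.cvtColor(im,cv2.COLOR_BGR2HSV)
m=((hsv[:,:,0]>8)&(hsv[:,:,0]<30)&(hsv[:,:,1]>90)&(hsv[:,:,2]>138)).astype(np.uint8); m[:185]=0;m[212:]=0
n,l,st,ce=cv2.connectedComponentsWithStats(m); k=1+np.argmax(st[1:,4]); print(st[k],ce[k])
cn=cv2.findContours((l==k).astype(np.uint8),0,2)[0][0]; r=cv2.minAreaRect(cn)
P=np.array([onz(c,q,.108) for q in cv2.boxPoints(r)])
ctr=onz(c,ce[k],.108); print(ctr); d=P[np.argsort(P[:,1])]; v=d[2:].mean(0)-d[:2].mean(0); print('width',np.linalg.norm(v),'yaw',np.degrees(np.arctan2(-v[0],v[1])))
o=ctrl.get_obs();Rm=R.from_quat(o['eef_rot'],scalar_first=True).as_matrix(); print('toolyaw',np.degrees(np.arctan2(Rm[1,0],Rm[0,0])),'shift tool cm',100*Rm.T@(ctr+[0,0,-.017]-o['eef_pos']))
```

```text
[214 195  84  11 834] [255.2074 200.0659]
[ 0.6097 -0.1377  0.108 ]
width 0.07392146812689918 yaw 12.615673041720022
toolyaw 12.675826629437411 shift tool cm [-0.7484 -0.0494 13.4785]
```

```bash
python3 -m pendant '[[-0.75,-0.05,0,0],[-0.75,-0.05,3,0],[-0.75,-0.05,6,0],[-0.75,-0.05,8,0],[-0.75,-0.05,10,0],[-0.75,-0.05,11.5,0],[-0.75,-0.05,12.5,0],[-0.75,-0.05,13.5,0],[-0.75,-0.05,13.5,0],[-0.75,-0.05,13.5,0]]' 1; python3 -m pendant '[[0,0,0,0],[0,0,0,0],[0,0,0,0],[0,0,0,0],[0,0,0,0],[0,0,0,0],[0,0,0,0],[0,0,0,0]]' 0.5
```

```text
time_s: 5.97
eef_pos: [0.6076, -0.1373, 0.088]
eef_rot: [0.0, 0.994, 0.11, 0.0]
wrist_force: [0.2, -0.3, -0.9]
opening: 0.999
grasp_force: 0.0
time_s: 6.63
eef_pos: [0.6087, -0.138, 0.0895]
eef_rot: [0.001, 0.994, 0.11, 0.001]
wrist_force: [0.3, -1.4, 6.3]
opening: 0.865
grasp_force: 71.7
```

```bash
python3 -m pendant '[[0,0,-1,0],[0,0,-2,0],[0,0,-3,0],[0,0,-4.5,0],[0,0,-6,0],[0,0,-7,0],[0,0,-7,0],[3,0,-7,0],[5,0,-7,0],[5,0,-7,0],[5,0,-7,0]]'
python3 - <<'E'
from h import *
im=imaging.camera('wrist'); cv2.imwrite('pics/w4.png',im[:,:,::-1])
E
```

```text
time_s: 7.55
eef_pos: [0.6561, -0.1256, 0.1563]
eef_rot: [-0.0, 0.994, 0.11, -0.001]
wrist_force: [-0.5, 1.0, -7.5]
opening: 0.864
grasp_force: 74.0
```

View pics/w4.png

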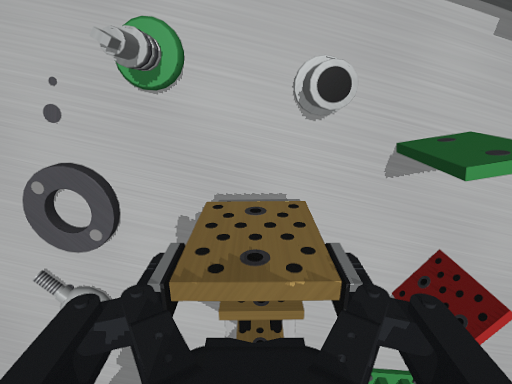

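The view shows the plate lifted and held by both side edges near the top. Its plugged face runs from top corners (171,283)/(341,281) to bottom corners (208,203)/(305,202).

```bash
cat > pnp.py <<'E'
from h import *
def measure(name,c,show=True):
    """face pose from the picture: corners -> solvePnP, in camera, tool and world axes"""
    im=cv2.imread(f'pics/{name}.png'); hsv=cv2.cvtColor(im,cv2.COLOR_BGR2HSV)
    b=(hsv[:,:,0]>8)&(hsv[:,:,0]<30)&(hsv[:,:,1]>80)
    b[:,:150]=0;b[:,362:]=0;b[:150]=0;b[345:]=0
    b&=hsv[:,:,2]>45
    t,_=cv2.threshold(hsv[:,:,2][b].reshape(-1,1),0,255,cv2.THRESH_OTSU)
    m=(b&(hsv[:,:,2]<=t)).astype(np.uint8); m=cv2.morphologyEx(m,cv2.MORPH_OPEN,np.ones((3,3)))
    n,l,st,ce=cv2.connectedComponentsWithStats(m); k=1+np.argmax(st[1:,4])
    pts=np.concatenate(cv2.findContours((l==k).astype(np.uint8),0,cv2.CHAIN_APPROX_NONE)[0]); h=cv2.convexHull(pts)
    q=cv2.approxPolyN(h,4,ensure_convex=True).reshape(-1,2).astype(float)
    H=pts[:,0].astype(float); L=[]   # line fits along each side, half a pixel outwards
    for i in range(4):
        a,d=q[i],q[(i+1)%4]; u=(d-a)/np.linalg.norm(d-a); nn=np.array([-u[1],u[0]])
        if nn@(q.mean(0)-a)>0: nn=-nn
        s=(H-a)@u/np.linalg.norm(d-a); e=(H-a)@nn; w=H[(s>.08)&(s<.92)&(abs(e)<2.5)]
        vx,vy,x,y=cv2.fitLine(w.astype(np.float32),cv2.DIST_HUBER,0,.01,.01).ravel(); p=np.array([x,y])+.5*nn
        L.append(np.cross([*p,1],[p[0]+vx,p[1]+vy,1]))
    C=[np.cross(L[i-1],L[i]) for i in range(4)]; C=np.array([x[:2]/x[2] for x in C])
    C=C[np.argsort(C[:,1])]; bo=C[:2][np.argsort(C[:2,0])]; to=C[2:][np.argsort(C[2:,0])]
    img=np.array([to[0],to[1],bo[1],bo[0]])          # face seen head-on from the front is mirrored here: decide y sign
    obj=np.array([[0,1,.05],[0,-1,.05],[0,-1,-.05],[0,1,-.05]])*[1,.0375,1]
    K,k1,T=c; s=[]
    for p in img:
        o,v=ray(c,p); x=T[:3,:3].T@v; s.append([x[0]/-x[2],-x[1]/-x[2]])
    best=None
    ok,rv,tv,er=cv2.solvePnPGeneric(obj,np.array(s),np.eye(3),None,flags=cv2.SOLVEPNP_ITERATIVE)
    F=np.diag([1,-1,-1]); Rw=T[:3,:3]@F@cv2.Rodrigues(rv[0])[0]; P=T[:3,:3]@F@tv[0].ravel()+T[:3,3]
    if show:
        np.set_printoptions(precision=4,suppress=True)
        print('corners',img.round(1).tolist(),'err',er.ravel()*K[0,0])
        print('face centre',P,'yaw %.2f up-tilt %.2f roll %.2f'%(np.degrees(np.arctan2(Rw[1,0],Rw[0,0])),np.degrees(np.arcsin(Rw[2,0])),np.degrees(np.arcsin(Rw[2,1]))))
    return P,Rw
def shot(name):
    c=cam('wrist'); im=imaging.camera('wrist'); cv2.imwrite(f'pics/{name}.png',im[:,:,::-1]); return c
E
python3 - <<'E'
from pnp import *
measure('w4',cam('wrist')); print(ctrl.get_obs()['eef_pos'])
E
python3 -m pendant '[[0,0,1.5,0],[0,0,3,0],[0,0,3.5,0],[0,0,3.5,0],[-1,0,3.5,0],[-1.5,0,3.5,0],[-2,0,3.5,0],[-2.3,0,3.5,0],[-2.3,0,3.5,0]]'
```

```text
corners [[137.5, 281.5], [287.9, 281.5], [264.7, 263.6], [231.8, 254.5]] err [13.6608]
face centre [ 0.6167 -0.1172  0.1012] yaw 13.10 up-tilt -25.04 roll -8.28
[ 0.6553 -0.1257  0.1561]
time_s: 8.35
eef_pos: [0.6342, -0.1313, 0.1234]
eef_rot: [0.0, 0.994, 0.11, 0.001]
wrist_force: [2.2, 1.2, -8.9]
opening: 0.863
grasp_force: 73.6
```

Run:
```python
import cv2
im=cv2.imread('pics/w4.png');h=cv2.cvtColor(im,cv2.COLOR_BGR2HSV)
print([tuple(map(int,h[r,230])) for r in list(range(195,215,3))+list(range(230,305,5))]); print([tuple(map(int,h[270,c])) for c in range(160,200,3)])
```

```text
[(105, 4, 116), (105, 4, 120), (20, 65, 79), (20, 140, 109), (20, 140, 109), (20, 142, 108), (16, 80, 35), (20, 139, 108), (20, 141, 107), (20, 140, 109), (20, 142, 108), (20, 138, 107), (19, 140, 91), (20, 139, 90), (19, 142, 90), (20, 140, 89), (19, 142, 90), (20, 140, 91), (19, 138, 122), (20, 138, 118), (20, 136, 120), (19, 142, 117)]
[(105, 5, 100), (90, 5, 100), (110, 14, 53), (120, 33, 23), (90, 30, 17), (20, 140, 104), (19, 141, 107), (19, 140, 106), (20, 140, 89), (19, 141, 92), (20, 141, 105), (20, 141, 107), (20, 142, 104), (20, 141, 107)]
```

```bash
python3 - <<'E'
import re
s=open('pnp.py').read()
a=s.index("    t,_=cv2"); b=s.index("    n,l,st,ce"); s=s[:a]+"    m=cv2.morphologyEx(b.astype(np.uint8),cv2.MORPH_OPEN,np.ones((3,3)))\n"+s[b:]
s=s.replace("obj=np.array([[0,1,.05],[0,-1,.05]","obj=np.array([[-.01,1,.05],[-.01,-1,.05]")
open('pnp.py','w').write(s)
E
python3 -m pendant '[[-0.4,0,0,0],[-0.8,0,0,0],[-1.2,0,0,0],[-1.6,0,0,0],[-1.6,0,0,0],[-1.6,0,0,0]]'
python3 -m pendant '[[0.4,0,0,0],[0.6,0,-2,0],[0.6,0,-5,0],[0.6,-4,-8,0],[0.6,-8,-9,0],[0.6,-12,-9,0],[0.6,-16,-9,0],[0.6,-16,-9,0],[0.6,-16,-9,0],[0.6,-16,-9,0],[0.6,-16,-9,0]]'
python3 - <<'E'
from pnp import *
c=shot('w5'); measure('w5',c); print(ctrl.get_obs()['eef_pos'])
E
```

```text
time_s: 8.85
eef_pos: [0.62, -0.1347, 0.1238]
eef_rot: [0.001, 0.994, 0.11, 0.002]
wrist_force: [6.3, 2.2, -8.7]
opening: 0.865
grasp_force: 73.7
time_s: 9.77
eef_pos: [0.5892, 0.0219, 0.2125]
eef_rot: [0.0, 0.994, 0.11, -0.0]
wrist_force: [0.3, -0.0, -7.9]
opening: 0.864
grasp_force: 76.3
corners [[161.8, 300.9], [347.3, 299.2], [305.6, 182.5], [204.4, 182.5]] err [1.2929]
face centre [0.6062 0.0266 0.1897] yaw 13.24 up-tilt 5.52 roll -0.30
[0.5893 0.0216 0.2125]
```

View pics/w5.png

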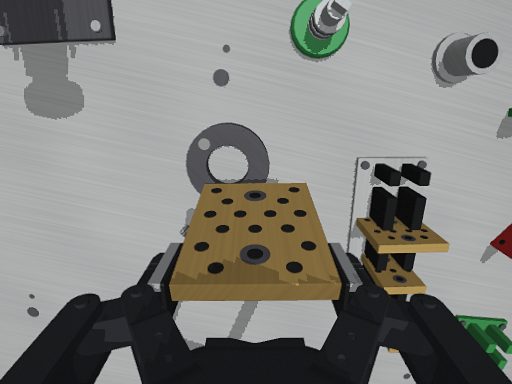

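The plate stands clear over the bench and is slightly tilted. Face top-front edge is at row ≈284, its back edge at ≈300, bottom corners at (204,183)/(306,183). The corner fit has to use the front-top edge, so I'll fix that.

```bash
cat > fix.py <<'E'
s=open('pnp.py').read()
a=s.index("    pts=np.conc"); b=s.index("    K,k1,T=c; s=[]")
s=s[:a]+'''    M=l==k; V=cv2.GaussianBlur(hsv[:,:,2],(3,3),0).astype(float); ys=np.where(M[:,240:270].any(1))[0]; y0,y1=ys[0],ys[-1]
    fit=lambda x,y:np.polyfit(x,y,1)
    def robust(x,y):
        x,y=np.array(x,float),np.array(y,float)
        for _ in range(6):
            p=fit(x,y); e=abs(y-np.polyval(p,x)); g=e<=max(.8,1.5*np.median(e)); x,y=x[g],y[g]
        return p
    cols=[j for j in range(180,330)]; xb=[j for j in range(215,296)]
    bot=robust(xb,[np.where(M[:,j])[0][0]-.5 for j in xb])
    g=V[2:]-V[:-2]; rows=slice(y1-26,y1-5)   # brighter strip = top face below the front edge
    gl=[(np.argmax(abs(g[rows,j]))+y1-26+1) for j in cols]
    top=robust(cols,gl)
    ry=range(y0+8,y1-28); lf=robust(ry,[np.where(M[r])[0][0]-.5 for r in ry]); rt=robust(ry,[np.where(M[r])[0][-1]+.5 for r in ry])
    X=lambda h,v:(lambda y:np.array([np.polyval(v,y),y]))((h[1]+h[0]*v[1])/(1-h[0]*v[0]))
    img=np.array([X(top,lf),X(top,rt),X(bot,rt),X(bot,lf)])
    obj=np.array([[0,1,.05],[0,-1,.05],[0,-1,-.05],[0,1,-.05]])*[1,.0375,1]
'''+s[b:]
open('pnp.py','w').write(s)
E
python3 fix.py
python3 - <<'E'
from pnp import *
P,Rw=measure('w5',cam('wrist')); o=ctrl.get_obs(); Rm=R.from_quat(o['eef_rot'],scalar_first=True).as_matrix(); print('tool frame',Rm.T@(P-o['eef_pos']),o['opening'])
E
```

```text
corners [[167.2, 284.7], [341.3, 282.1], [305.4, 182.3], [204.5, 182.9]] err [0.3617]
face centre [0.6011 0.0251 0.1808] yaw 13.65 up-tilt 8.70 roll -0.38
tool frame [ 0.0124 -0.0009  0.0317] 0.8629072144304423
```

```bash
python3 - <<'E'
import pnp
from pnp import *
i=cv2.imread('pics/w4.png'); i[302:]=0; cv2.imwrite('pics/w4b.png',i)
c=list(cam('wrist')); o=ctrl.get_obs()
T=c[2].copy(); T[:3,3]+=np.array([.6561,-.1256,.1563])-o['eef_pos']; c[2]=T
P,Rw=measure('w4b',c); Rm=R.from_quat(o['eef_rot'],scalar_first=True).as_matrix(); print('tool',Rm.T@(P-[.6561,-.1256,.1563]))
E
sed -i 's/-9<q\[1\]-g\[1\]<17/1<q[1]-g[1]<17/; s/(.25,.35,.5)/(.3,)/' fit.py; python3 fit.py
```

```text
corners [[167.6, 282.4], [341.3, 280.9], [304.2, 200.2], [206.1, 201.5]] err [0.1248]
face centre [ 0.661  -0.1238  0.1235] yaw 13.43 up-tilt -0.23 roll -0.35
tool [ 0.0052 -0.0007  0.0328]
[0.6795 0.2604 0.2437] [12.2318 13.248 ] 0.02761108263278398 0.5252305611171628 17 17 along -0.006628073658116875 off [ 0.0001  0.     -0.0003]
[ 0.2047 -0.2264  0.4149  0.2872  0.0467  0.0603 -0.0733  0.2162  0.1388
 -0.6329  0.1827 -0.4496 -0.1502  0.0059 -0.0539  0.0871 -0.3964]
```

```bash
python3 -m pendant '[[1.5,4,0,0],[1.5,8,0,0],[1.5,12,0,0],[1.5,16,0,0],[1.5,16,0,0],[1.5,16,2,0],[1.5,16,5,0],[1.5,16,8,0],[1.5,16,9,0],[1.5,16,9,0],[1.5,16,9,0]]'
python3 -m pendant '[[-0.7,0,0,0],[-1.4,0,0,0],[-1.9,0,0,0],[-2.2,0,0,0],[-2.45,0,0,0],[-2.65,0,0,0],[-2.65,0,0,0],[-2.65,0,0,0]]'
python3 -m pendant '[[0.4,0,0,0],[0.6,0,-2,0],[0.6,0,-5,0],[0.6,-4,-8,0],[0.6,-8,-9,0],[0.6,-12,-9,0],[0.6,-16,-9,0],[0.6,-16,-9,0],[0.6,-16,-9,0],[0.6,-16,-9,0],[0.6,-16,-9,0]]'
python3 - <<'E'
from pnp import *
c=shot('w6'); P,Rw=measure('w6',c); o=ctrl.get_obs(); Rm=R.from_quat(o['eef_rot'],scalar_first=True).as_matrix(); print(o['eef_pos'],'tool frame',Rm.T@(P-o['eef_pos']))
E
```

```text
time_s: 10.73
eef_pos: [0.6386, -0.1307, 0.1225]
eef_rot: [-0.0, 0.994, 0.11, -0.0]
wrist_force: [0.8, 0.1, -6.6]
opening: 0.866
grasp_force: 77.0
time_s: 11.4
eef_pos: [0.6154, -0.136, 0.1249]
eef_rot: [0.001, 0.994, 0.11, 0.004]
wrist_force: [7.4, 1.5, -8.6]
opening: 0.866
grasp_force: 76.8
time_s: 12.32
eef_pos: [0.5838, 0.0207, 0.2129]
eef_rot: [0.0, 0.994, 0.11, 0.0]
wrist_force: [0.2, -0.6, -8.0]
opening: 0.863
grasp_force: 77.4
corners [[167.5, 284.4], [341.7, 283.3], [305.7, 177.2], [203.8, 178.2]] err [0.1698]
face centre [0.5976 0.0246 0.1817] yaw 13.24 up-tilt 11.17 roll -0.25
[0.5839 0.0203 0.2128] tool frame [ 0.0143 -0.0012  0.0311]
```

```bash
python3 -m pendant '[[1.5,4,0,0],[1.5,8,0,0],[1.5,12,0,0],[1.5,16,0,0],[1.5,16,0,0],[1.5,16,2,0],[1.5,16,5,0],[1.5,16,8,0],[1.5,16,9,0],[1.5,16,9,0],[1.5,16,9,0]]'
python3 -m pendant '[[-0.7,0,0,0],[-1.4,0,0,0],[-1.9,0,0,0],[-2.2,0,0,0],[-2.4,0,0,0],[-2.4,0,0,0],[-2.4,0,0,0]]'
python3 -m pendant '[[0.4,0,0,0],[0.6,0,-2,0],[0.6,0,-5,0],[0.6,-4,-8,0],[0.6,-8,-9,0],[0.6,-12,-9,0],[0.6,-16,-9,0],[0.6,-16,-9,0],[0.6,-16,-9,0],[0.6,-16,-9,0],[0.6,-16,-9,0]]'
python3 - <<'E'
from pnp import *
c=shot('w7'); P,Rw=measure('w7',c); o=ctrl.get_obs(); Rm=R.from_quat(o['eef_rot'],scalar_first=True).as_matrix(); print(o['eef_pos'],'tool frame',Rm.T@(P-o['eef_pos']))
G=np.array([.6733,.259,.2419]); y,p=np.radians([12.3,13.0]); n=np.array([np.cos(p)*np.cos(y),np.cos(p)*np.sin(y),np.sin(p)])
tgt=G-.15*n; print('target face',tgt,'shift tool cm',100*Rm.T@(tgt-P),'toolyaw',np.degrees(np.arctan2(Rm[1,0],Rm[0,0])))
E
```

```text
time_s: 13.28
eef_pos: [0.6332, -0.1319, 0.1226]
eef_rot: [-0.0, 0.994, 0.11, -0.0]
wrist_force: [1.5, 0.0, -7.1]
opening: 0.866
grasp_force: 77.9
time_s: 13.87
eef_pos: [0.6126, -0.1368, 0.1252]
eef_rot: [0.001, 0.994, 0.11, 0.004]
wrist_force: [6.6, 1.5, -8.6]
opening: 0.862
grasp_force: 77.7
time_s: 14.78
eef_pos: [0.5809, 0.02, 0.213]
eef_rot: [0.0, 0.994, 0.11, 0.0]
wrist_force: [-0.5, -0.3, -7.4]
opening: 0.865
grasp_force: 78.2
corners [[166.7, 287.5], [340.5, 279.6], [306.5, 174.5], [203.4, 174.5]] err [1.3004]
face centre [0.5959 0.0246 0.182 ] yaw 15.30 up-tilt 12.56 roll -0.84
[0.581  0.0197 0.2128] tool frame [ 0.0157 -0.0016  0.0308]
target face [0.5305 0.2279 0.2082] shift tool cm [ -1.9654 -21.2579  -2.6299] toolyaw 12.55466503016033
```

```bash
python3 -m pendant '[[-2,-2,-2.6,0],[-2,-4.5,-2.6,0],[-2,-7,-2.6,0],[-2,-9.5,-2.6,0],[-2,-12,-2.6,0],[-2,-14.5,-2.6,0],[-2,-17,-2.6,0],[-2,-19,-2.6,0],[-2,-20.5,-2.6,0],[-2,-21.3,-2.6,0],[-2,-21.3,-2.6,0],[-2,-21.3,-2.6,0]]'
python3 -m pendant '[[0,0,0,0],[0,0,0,0],[0,0,0,0]]'
python3 - <<'E'
from pnp import *
c=shot('w8'); P,Rw=measure('w8',c); o=ctrl.get_obs(); Rm=R.from_quat(o['eef_rot'],scalar_first=True).as_matrix(); print(o['eef_pos'],o['eef_rot'],o['wrist_force'],'tool frame',Rm.T@(P-o['eef_pos']))
F=o['eef_pos']+Rm@[.015,-.0012,.031]; print('face',F,'err tool cm',100*Rm.T@(np.array([.5305,.2279,.2082])-F))
cv2.imwrite('pics/s8.png',imaging.camera('scene')[:,:,::-1])
a=cv2.imread('pics/s8.png')[100:290,150:420]; b=cv2.imread('pics/w8.png')
cv2.imwrite('pics/v8.png',np.hstack([cv2.resize(a,(400,281)),cv2.resize(b,(375,281))]))
E
```

```text
time_s: 15.83
eef_pos: [0.5151, 0.2234, 0.2384]
eef_rot: [0.0, 0.994, 0.11, -0.0]
wrist_force: [-0.7, -0.9, -6.9]
opening: 0.861
grasp_force: 78.4
time_s: 16.08
eef_pos: [0.515, 0.2234, 0.2385]
eef_rot: [0.0, 0.994, 0.109, -0.0]
wrist_force: [0.3, -0.5, -8.0]
opening: 0.867
grasp_force: 78.4
corners [[167.7, 285.3], [341.4, 282.9], [306.3, 175.0], [203.5, 175.8]] err [0.2452]
face centre [0.5296 0.2275 0.2074] yaw 13.60 up-tilt 12.37 roll -0.34
[0.515  0.2235 0.2386] [0.0001 0.994  0.1094 0.    ] [ 0.3173  0.3341 -6.8164] tool frame [ 0.0151 -0.0007  0.0312]
face [0.5294 0.228  0.2076] err tool cm [ 0.1094  0.0295 -0.0629]
```

View pics/v8.png

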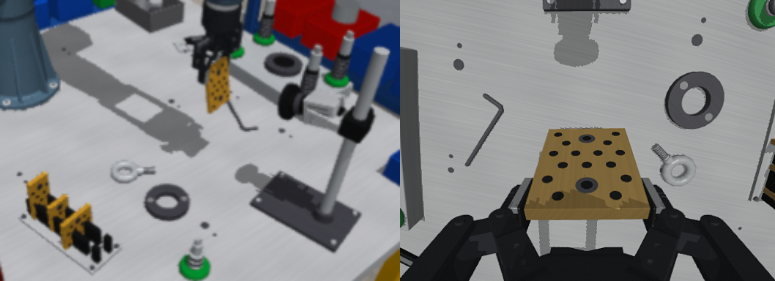

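The plate hangs in front of the lens, tilted and clear of everything, and the other three plates are still in the rack. I'll make a 1 mm trim, let it settle and hand in.

```bash
python3 -m pendant '[[0.1,0,-0.05,0],[0.1,0,-0.05,0],[0.1,0,-0.05,0],[0.1,0,-0.05,0],[0.1,0,-0.05,0],[0.1,0,-0.05,0],[0.1,0,-0.05,0],[0.1,0,-0.05,0]]'; python3 -c "
from bench import workorder; print(workorder.hand_in())"
```

```text
time_s: 16.85
eef_pos: [0.5156, 0.2246, 0.2391]
eef_rot: [-0.0, 0.994, 0.11, -0.0]
wrist_force: [0.0, -0.1, -8.1]
opening: 0.865
grasp_force: 78.4
the job is handed in; nothing more can be done
None
```

I handed the job in at 16.9 s with the gripper holding the big plate still in front of the lens: within about 1 mm of the target and 1° of the lens tilt by my own measurements. The tool can't tilt, so I held the plate by its side edges about 20 mm below the top and tilted it by pressing it lightly (about 7 N) against the rack's bar ends.

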